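# Set out the spice jar and the peeler on their marked spots

## Task

Get the worktop ready for cooking: stand the spice jar with the tan label upright in the middle of the round red trivet, and lay the yellow peeler lengthwise along the middle of the blue tool mat.

Things in the scene. Friction and masses are not known exactly. Their poses are not given: they have to be found in the camera images.
- spice_jar_tan: Spice jar with a green cap and a TAN (brownish-beige) label, standing upright; a round cylinder 46 mm in diameter, 106 mm tall, 0.11 kg. It stands in a row with two jars of the same shape and green cap whose labels are white and navy blue: those are not wanted. Origin: centre of its underside; z up.
- peeler: Peeler lying flat (at rest the blade tip dips by about 4 degrees), 170 mm long in all: a yellow handle 24 mm wide and up to 17 mm high from x = -85 to +20 mm, with a narrow blade about 14 mm wide and 6 mm high from x = +15 to +85 mm; 0.08 kg, balanced at about x = -25 mm (grip the handle there). Origin: on its underside, at the middle of the whole length; x along it towards the blade tip, z up.
- trivet: Round red silicone trivet with a thin white ring, 110 mm in diameter, 6 mm thick, fixed flat on the worktop. Origin: centre of its underside, on the worktop; its top is 6 mm above that.
- tool_mat: Blue rectangular tool mat with a thin white border line, 220 mm long (its own x axis) by 80 mm wide (its own y axis), 4 mm thick, fixed flat on the worktop. Origin: centre of its underside, on the worktop; its top is 4 mm above that.
There are look-alikes about, which are no part of the job. Leave any purple look-alike of the spice_jar_tan alone.

How it is judged:
By the outcome, as a careful person would: the job done as asked, in the order asked, and still so for the second after the job is handed in, with the robot touching nothing.
It also fails if it takes over 58 s, if anything falls off the work surface, if the arm or the gripper's body presses on something with over 40 N, if the wrist force passes 120 N, or if a joint passes its speed limit or range.

## Robot

A 6-joint arm with a two-finger parallel gripper is mounted at the origin on a cart in front of the work surface, level with it; the furniture and walls round the work are solid. World frame = base frame: x ahead of the robot, y to its left, z up, the work surface at z = 0. Lengths are in mm, angles in degrees, forces in N, time in s.
With the tool pointing down it reaches from about 300 to 850 mm from the base axis. Payload 4.2 kg.
Tool frame: the origin (TCP) lies on the centre line of the jaws, within the pads' length; the fingertips stand 14 mm ahead of it and the grasp point (between the pads) lies 5 mm behind it; z points along the fingers, y is the direction in which the jaws open and shut (so a half turn about z gives the same grasp; the last joint's range is limited). The gripper opens to 91 mm and grips with 3 to 60 N. Pads are 32 mm wide; open, the fingers measure 118 mm over their backs; the gripper's body (76 mm by 178 mm) begins 60 mm behind the grasp point.
Start: joints at [63.255, 18.312, 89.639, -0, 72.044, -1.146], TCP at [248.452, 518.571, 205.076] pointing down, gripper open.
Joint ranges: [-177.97, 177.97], [-48.28, 115.42], [12.27, 149.76], [-77.06, 257.06], [2.81, 150.46], [-146.56, 146.56]. Speed limits (degrees/s): [147.25, 147.25, 180, 180, 180, 180].

## Interface

Orientations are given as [roll, pitch, yaw] about the fixed x, y, z axes, in that order (R = Rz(yaw) Ry(pitch) Rx(roll)).
In Python, from workcell import env gives the robot as it stands.
- The arm moves only by the tool play_rows, never from a script. Its argument "increments" is a list of rows, each a list of 5 numbers: the shift along the world's x, y, z in mm, then the turn about the world's z in degrees, then the closure, from 0 (fully open) to 1 (shut). In form: [[x, y, z, yaw, fingers], ...]. A call has 1 to 20 rows; each row shifts and turns the commanded pose from where the row before left it; what a row does not reach is not made up. A row lasts 1/8 s, in which the tool goes at most 62.5 mm and 10.7 degrees, less where a joint would pass 70% of its speed; a pose out of reach is approached as far as the arm can. A call is refused whole if a number of a shift passes 62.5 or a number of a turn 10.7, either way. A call with a gripper value outside its range is refused whole. The fingers move at their own pace and stop on an object; "newtons" is the grip in N (left out, the last holds). Time passes only in rows, so rows that do not move let the fingers close. It gives the time, the measured TCP pose, the force and the opening at its end, in the units of the state.
- env.state(): the state, without advancing time (a new reading comes with each control period).
- env.grab_frame(name): name is "side" or "top"; returns the picture (400x640x3 uint8, red, green, blue); there is no depth.
- env.calibration(name): a dict with "fx", "fy", "cx", "cy" (pixels), "dist_coeffs" ([k1, k2, p1, p2, k3] as OpenCV has them; the pictures are not rectified), "R" (3x3) and "t" (3): a world point X has camera coordinates R X + t. Camera axes: x right, y down, z forward; pixel columns grow to the right and rows downward; lengths in mm; the calibration is good to about 2 mm. A picture is of the moment at which its call begins. calibration takes no time and is no camera call.
- env.job_done(): hands the job in, once; it reports no verdict.
The state is a dict: "time_s": time; "qpos": joint angles; "qvel": joint speeds; "effort": joint torques, N m; "ee_pos": TCP position; "ee_rot": TCP orientation; "force": force on the tool from outside, world axes, zero at the start; "torque": the same for the moment, N m; "gripper_width": finger opening in mm.
Only numpy, scipy, OpenCV 4.12 (cv2) and the standard library are available. Lean on these libraries where they do the work, as an engineer would, in place of code of your own. Each camera call takes 0.05 s, during which the arm holds its last target.

## Working session

There is one attempt and no reset: what is moved stays moved. The work goes in short steps, Python scripts to look and compute and a tool call to move; the robot and the scene stay as the last step left them, time stands still between calls to the robot, and variables do not carry over. Pictures are saved under pics/ and viewed, and the job is handed in when it is done.

Besides the shell and the picture viewer there is one more tool, called after "Call:" in YAML: its name, and indented under it one key for each argument. play_rows: Moves the arm, as the interface text tells. Its arguments: {"type":"object","properties":{"increments":{"type":"array"},"newtons":{"type":"number"}},"required":["increments"]}

```bash
mkdir -p pics; ls
python3 - <<'E'
from workcell import env
import cv2
s=env.state();print(s)
for n in("side","top"):
    im=env.grab_frame(n);cv2.imwrite(f"pics/{n}0.png",im[:,:,::-1]);c=env.calibration(n);print(n,c)
E
```

```text
pics
{'time_s': 0.0, 'qpos': array([ 6.32551503e+01,  1.83531490e+01,  8.97061650e+01, -1.18335479e-03,
        7.20413159e+01, -1.14731564e+00]), 'qvel': array([ 0.06865181, -0.03230048,  0.14530744, -0.06823711,  0.14025733,
       -0.01797696]), 'effort': array([-9.32432704e-04, -4.12464416e+01, -2.31967056e+01,  7.25099863e-02,
        4.54534509e-02, -1.60893551e-04]), 'ee_pos': array([248.21848735, 518.10609079, 204.20678763]), 'ee_rot': array([-1.79899368e+02, -8.90089068e-04,  1.54402831e+02]), 'force': array([-0.06362181, -0.82792989,  0.47203316]), 'torque': array([ 0.01120288, -0.03438728, -0.04350652]), 'gripper_width': 91.33927368856287}
side {'fx': 432.8433632041324, 'fy': 432.8433632041324, 'cx': 319.9484158302104, 'cy': 197.66344351197003, 'dist_coeffs': array([-0.03389327,  0.        ,  0.        ,  0.        ,  0.        ]), 'R': array([[ 0.93310212, -0.35942458, -0.01159362],
       [-0.15982576, -0.38561214, -0.90871283],
       [ 0.32214308,  0.84977482, -0.41726081]]), 't': array([-575.46120257,  116.06058045,  869.62928416])}
top {'fx': 420.8702315253266, 'fy': 420.8702315253266, 'cx': 325.46634169861005, 'cy': 196.7369152075051, 'dist_coeffs': array([-0.10347605,  0.        ,  0.        ,  0.        ,  0.        ]), 'R': array([[-0.01069415, -0.99993727, -0.00333014],
       [-0.99802696,  0.01087966, -0.06183701],
       [ 0.06186936,  0.00266228, -0.99808071]]), 't': array([-23.55447671, 583.35995631, 984.461258  ])}
```

View pics/side0.png

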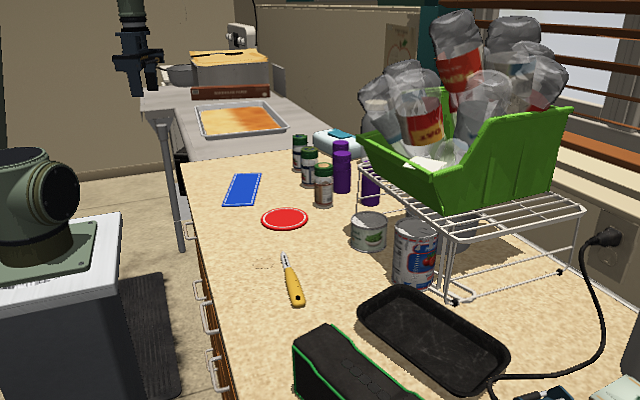

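View pics/top0.png

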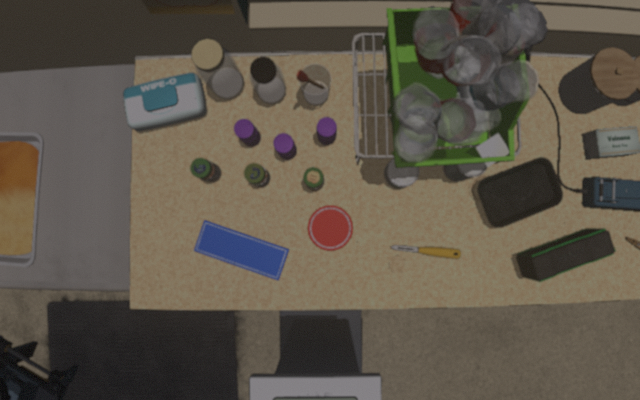

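The side view shows three green-capped jars at (300,153), (309,166) and (323,185), with purple ones at (341,165) and (371,190). The trivet is at (284,218), the mat at (242,189) and the peeler at (291,280). In the top view the green-capped jars are at (203,169), (257,175) and (313,179). I'll enlarge the labels and measure.

```bash
cat > h.py <<'E'
import numpy as np,cv2
from workcell import env
C={n:env.calibration(n) for n in("side","top")}
def K(n):
    c=C[n];return np.array([[c['fx'],0,c['cx']],[0,c['fy'],c['cy']],[0,0,1.]])
def ray(n,p):
    c=C[n];u=cv2.undistortPoints(np.array(p,float).reshape(-1,1,2),K(n),c['dist_coeffs']).reshape(-1,2)
    d=np.c_[u,np.ones(len(u))]@c['R'];o=-c['R'].T@c['t'];return o,d
def onz(n,p,z):
    o,d=ray(n,p);return o+d*((z-o[2])/d[:,2])[:,None]
def proj(n,X):
    c=C[n];return cv2.projectPoints(np.array(X,float).reshape(-1,1,3),cv2.Rodrigues(c['R'])[0],c['t'],K(n),c['dist_coeffs'])[0].reshape(-1,2)
def cross(p,q):
    (o1,d1),(o2,d2)=ray("side",[p]),ray("top",[q]);d1,d2=d1[0],d2[0]
    s=np.linalg.lstsq(np.c_[d1,-d2],o2-o1,rcond=None)[0]
    a,b=o1+s[0]*d1,o2+s[1]*d2;return (a+b)/2,np.linalg.norm(a-b)
def mask(im,lo,hi,roi):
    h=cv2.cvtColor(im,cv2.COLOR_RGB2HSV);m=cv2.inRange(h,np.array(lo),np.array(hi));z=np.zeros_like(m);x0,y0,x1,y1=roi;z[y0:y1,x0:x1]=m[y0:y1,x0:x1];return z
def big(m):
    c=cv2.findContours(m,cv2.RETR_EXTERNAL,cv2.CHAIN_APPROX_NONE)[0];return max(c,key=cv2.contourArea)
E
cat > m.py <<'E'
from h import *
t=cv2.imread("pics/top0.png")[:,:,::-1].copy();s=cv2.imread("pics/side0.png")[:,:,::-1].copy()
cv2.imwrite("pics/crop_s.png",cv2.resize(s[125:215,270:390,::-1],None,fx=6,fy=6,interpolation=cv2.INTER_CUBIC))
cv2.imwrite("pics/crop_t.png",cv2.resize(t[140:300,180:480,::-1],None,fx=2.6,fy=2.6,interpolation=cv2.INTER_CUBIC))
def rect(n,im,lo,hi,roi,z):
    c=big(mask(im,lo,hi,roi));w=onz(n,c.reshape(-1,2),z)[:,:2].astype(np.float32)
    print(n,cv2.contourArea(c),"minrect",cv2.minAreaRect(w));return w
for n,im,rm,rt in(("top",t,(180,200,300,290),(290,190,370,260)),("side",s,(210,160,270,220),(250,200,320,240))):
    rect(n,im,(100,120,60),(125,255,255),rm,4)
    w=rect(n,im,(0,150,90),(8,255,255),rt,6);print("ell",cv2.fitEllipse(w))
w=rect("top",t,(15,130,90),(32,255,255),(380,230,480,270),12)
w=rect("side",s,(15,140,90),(32,255,255),(270,250,315,315),12)
for r in((190,155,220,185),(243,160,272,190),(300,165,328,194)):
    c=big(mask(t,(35,60,20),(90,255,200),r));(u,rad)=cv2.minEnclosingCircle(c);print(u,rad,onz("top",[u],106))
E
python3 m.py
```

```text
top 2014.0 minrect ((458.1645202636719, 176.92726135253906), (201.27877807617188, 62.01530075073242), 70.59814453125)
top 925.0 minrect ((509.7687683105469, -39.912620544433594), (81.67434692382812, 83.92230224609375), 89.38423919677734)
ell ((509.27960205078125, -39.5712890625), (82.1929702758789, 82.6122055053711), 164.40406799316406)
side 787.0 minrect ((459.36456298828125, 167.6372528076172), (220.5311279296875, 77.68968200683594), 70.29893493652344)
side 726.0 minrect ((510.6627197265625, -47.3931884765625), (103.32073974609375, 106.1138916015625), 73.82087707519531)
ell ((510.73406982421875, -46.369834899902344), (102.53775024414062, 107.09715270996094), 77.62969970703125)
top 274.0 minrect ((448.4013977050781, -301.7016906738281), (100.48897552490234, 21.158466339111328), 82.73684692382812)
side 443.0 minrect ((448.74285888671875, -306.6211242675781), (113.61083984375, 23.755037307739258), 82.46202087402344)
(200.5, 167.5) 9.924817085266113 [[645.23246975 244.85599987 106.        ]]
(254.5, 175.0) 8.732224464416504 [[626.95384556 124.65379536 106.        ]]
(313.0833435058594, 177.5) 9.987930297851562 [[619.91674529  -3.54834163 106.        ]]
```

View pics/crop_s.png

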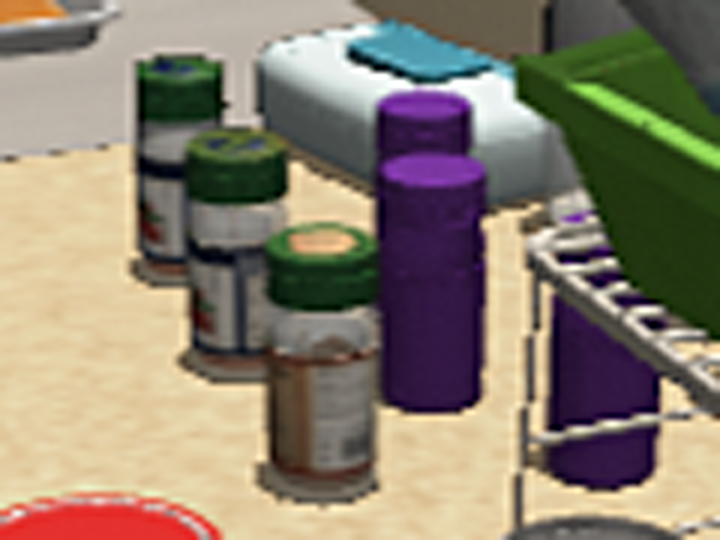

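View pics/crop_t.png

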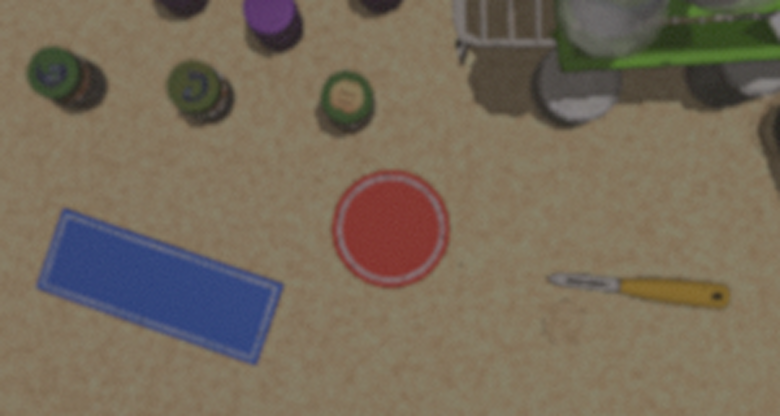

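Three candidates: side (300,153), (309,166) and (323,185). Only the nearest one, at (323,185), has the brownish-tan label and tan cap disc. The other two have white and navy labels. So the target is side (323,185), top (313,178). The two views disagree by about 7 mm in y, so I'll use fuller outlines.

```bash
cat > m2.py <<'E'
from h import *
t=cv2.imread("pics/top0.png")[:,:,::-1].copy();s=cv2.imread("pics/side0.png")[:,:,::-1].copy()
def ctr(im,lo,hi,roi):
    m=cv2.morphologyEx(mask(im,lo,hi,roi),cv2.MORPH_CLOSE,np.ones((7,7)));return big(m).reshape(-1,2)
for n,im,rm,rt in(("top",t,(180,205,300,290),(290,190,370,260)),("side",s,(210,160,270,220),(250,200,320,240))):
    c=ctr(im,(95,70,40),(130,255,255),rm)
    print(n,"mat",cv2.minAreaRect(onz(n,c,4)[:,:2].astype(np.float32)),cv2.boundingRect(c))
    a=mask(im,(0,110,60),(9,255,255),rt)|mask(im,(174,110,60),(180,255,255),rt)
    c=big(cv2.morphologyEx(a,cv2.MORPH_CLOSE,np.ones((7,7)))).reshape(-1,2)
    w=onz(n,c,6)[:,:2].astype(np.float32);print(n,"triv",cv2.fitEllipse(w),cv2.boundingRect(c))
# jar two-view: tan disc on the cap (top z=106)
print("discs",cross((323.5,165.3),(313.3,177.5)))
E
python3 m2.py
python3 - <<'E'
import cv2
s=cv2.imread("pics/side0.png")
cv2.imwrite("pics/crop_s2.png",cv2.resize(s[160:315,210:330],None,fx=5,fy=3.8,interpolation=cv2.INTER_CUBIC))
E
```

```text
top mat ((458.4140930175781, 175.96295166015625), (216.438232421875, 77.27130889892578), 70.55084228515625) (195, 221, 93, 59)
top triv ((509.6748046875, -39.689273834228516), (107.00801086425781, 107.5802230834961), 94.54512023925781) (307, 205, 46, 46)
side mat ((459.98468017578125, 168.32553100585938), (222.47276306152344, 78.28021240234375), 70.40865325927734) (222, 173, 40, 34)
side triv ((510.7833557128906, -46.174007415771484), (106.61080169677734, 113.99336242675781), 158.98646545410156) (261, 207, 47, 24)
discs (array([622.49351458,  -4.78252324, 104.12882509]), np.float64(5.012498018448602))
```

View pics/crop_s2.png

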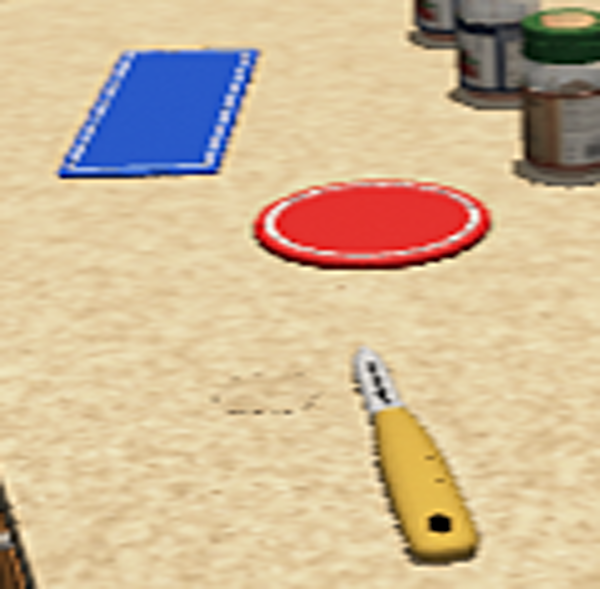

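Call:
play_rows:
  increments:
    - [26.5, -37.3, 0, -4.5, 0]
    - [26.5, -37.3, 0, -4.5, 0]
    - [26.5, -37.3, 0, -4.5, 0]
    - [26.5, -37.3, 0, -4.5, 0]
    - [26.5, -37.3, 0, -4.5, 0]
    - [26.5, -37.3, 0, -4.5, 0]
    - [26.5, -37.3, 0, -4.5, 0]
    - [26.5, -37.3, 0, -4.5, 0]
    - [26.5, -37.3, 0, -4.5, 0]
    - [26.5, -37.3, 0, -4.5, 0]
    - [26.5, -37.3, 0, -4.5, 0]
    - [26.5, -37.3, 0, -4.5, 0]
    - [26.5, -37.3, 0, -4.5, 0]
    - [26.5, -37.3, 0, -4.5, 0]
    - [0, 0, 0, 0, 0]
    - [0, 0, 0, 0, 0]
  newtons: 20

```text
time_s: 2.1
ee_pos: [618.8, -3.3, 204.5]
ee_rot: [-179.9, -0.0, 91.4]
force: [0.1, 0.5, -0.1]
gripper_width: 91.2
```

Run:
```python
from h import *
s=env.state();print(s['time_s'],s['ee_pos'],s['ee_rot'],s['qpos'],s['force'])
for n in("side","top"):
    im=env.grab_frame(n);cv2.imwrite(f"pics/{n}1.png",im[:,:,::-1])
    p=s['ee_pos'];print(n,proj(n,[p+[0,0,-14],p+[48,0,-14],p-[48,0,14],[620,-4,106],[620,-4,0]]).round(1))
    u=(260,60,400,220) if n=="side" else (240,100,390,220)
    cv2.imwrite(f"pics/{n}1c.png",cv2.resize(im[u[1]:u[3],u[0]:u[2],::-1],None,fx=4 if n=='top' else 3.5,fy=4 if n=='top' else 3.5,interpolation=cv2.INTER_CUBIC))
# peeler & purple jars
print(onz("top",[(285,146),(245,130),(327,128),(358,155),(392,160)],106).round())
print("side at midheight",onz("side",[(242.5,190.5)],2),onz("side",[(284.5,219)],3))
```

```text
2.1 [618.78345292  -3.29384975 204.45203586] [-1.79905802e+02 -3.71099523e-02  9.14084050e+01] [-1.38795204e+00  2.23618688e+01  8.35535313e+01  3.37483501e-02
  7.41804989e+01 -2.80561476e+00] [ 0.12921212  0.53840981 -0.14145691]
side [[320.3 129.9]
 [339.7 127.6]
 [300.4 132.2]
 [321.3 164.7]
 [321.8 205.2]]
top [[311.6 173.5]
 [311.4 149.5]
 [311.8 197.7]
 [313.3 177.5]
 [314.7 182.1]]
[[ 690.   58.  106.]
 [ 727.  146.  106.]
 [ 729.  -35.  106.]
 [ 668. -102.  106.]
 [ 657. -177.  106.]]
side at midheight [[456.47033061 156.4270602    2.        ]] [[511.91894294 -45.45829857   3.        ]]
```

View pics/side1c.png

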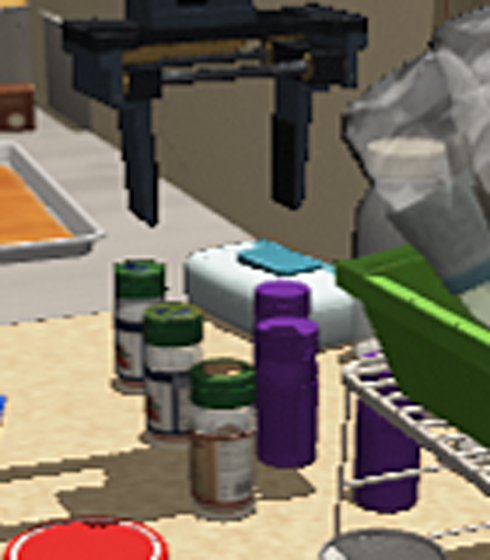

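View pics/top1c.png

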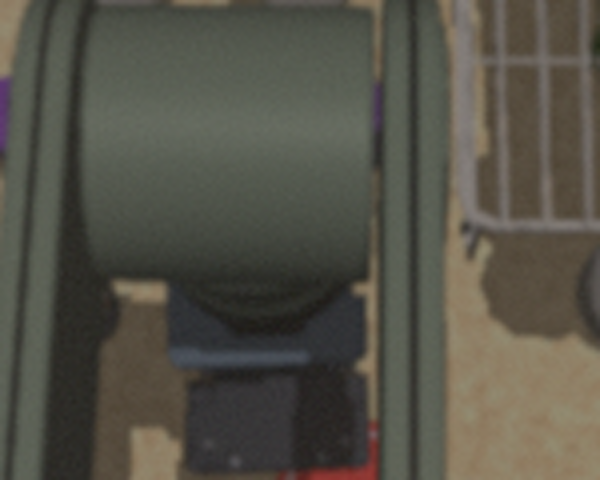

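Run:
```python
from h import *
p=np.array([248.2,518.1,204.2]);a=np.radians(64.4);d=np.array([np.cos(a),np.sin(a),0])*48
print(proj("side",[p+d-[0,0,14],p-d-[0,0,14]]))
s=cv2.imread("pics/side0.png");cv2.imwrite("pics/s0c.png",cv2.resize(s[30:130,90:200],None,fx=5,fy=5))
# top: body corners
p=np.array([618.8,-3.3,204.5])
for z in(65,120):print(proj("top",[p+[-89,38,z],p+[-89,-38,z]]).round(1))
```

```text
[[152.18012799  97.27497758]
 [138.21715356 104.02386104]]
[[289.1 218.3]
 [331.8 217.8]]
[[286.1 217.9]
 [332.1 217.4]]
```

View pics/s0c.png

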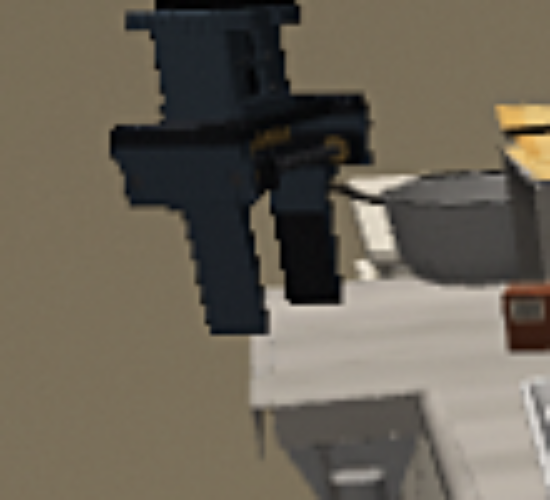

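Call:
play_rows:
  increments:
    - [0, 0, -25, 0, 0]
    - [0, 0, -25, 0, 0]
    - [0, 0, -25, 0, 0]
    - [0, 0, -15, 0, 0]
    - [0, 0, -10, 0, 0]
    - [0, 0, -5, 0, 0]
    - [0, 0, 0, 0, 0]

```text
time_s: 3.08
ee_pos: [619.6, -3.6, 100.3]
ee_rot: [180.0, -0.0, 91.4]
force: [0.3, -0.1, -0.2]
gripper_width: 90.9
```

Run:
```python
from h import *
s=env.state();p=s['ee_pos'];print(s['time_s'],p,s['force'])
n="side"
im=env.grab_frame(n);print(n,proj(n,[p+[48,0,-14],p-[48,0,14]]).round(1))
cv2.imwrite(f"pics/{n}2c.png",cv2.resize(im[80:220,240:380,::-1],None,fx=4,fy=4,interpolation=cv2.INTER_CUBIC))
```

```text
3.075 [619.62485488  -3.55969055 100.26024729] [ 0.25498151 -0.1376028  -0.17273547]
side [[339.7 169.7]
 [302.1 175.4]]
```

View pics/side2c.png

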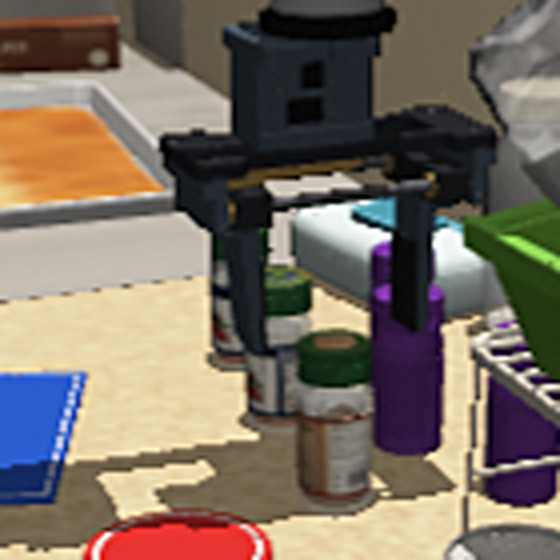

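Fingers straddle the tan jar in the side view: tips at about (306,169) and (344,162), cap at (324,165). The gripper appears about 20 mm higher than its reading suggests, so I'll choose a depth that's safe either way and then recheck.

Call:
play_rows:
  increments:
    - [0, 0, -15, 0, 0]
    - [0, 0, -15, 0, 0]
    - [0, 0, -8, 0, 0]
    - [0, 0, -4, 0, 0]
    - [0, 0, 0, 0, 0]

```text
time_s: 3.75
ee_pos: [619.4, -3.6, 57.8]
ee_rot: [-180.0, -0.0, 91.4]
force: [-0.4, 0.2, 0.0]
gripper_width: 91.0
```

Run:
```python
from h import *
s=env.state();p=s['ee_pos'];print(s['time_s'],p,s['force'])
n="side"
im=env.grab_frame(n);print(n,proj(n,[p+[48,0,-14],p-[48,0,14]]).round(1))
cv2.imwrite(f"pics/{n}3c.png",cv2.resize(im[100:220,260:380,::-1],None,fx=5,fy=5,interpolation=cv2.INTER_CUBIC))
```

```text
3.75 [619.37911892  -3.61896793  57.76475957] [-0.44806395  0.18468513  0.0094506 ]
side [[339.5 185.9]
 [302.5 191.9]]
```

View pics/side3c.png

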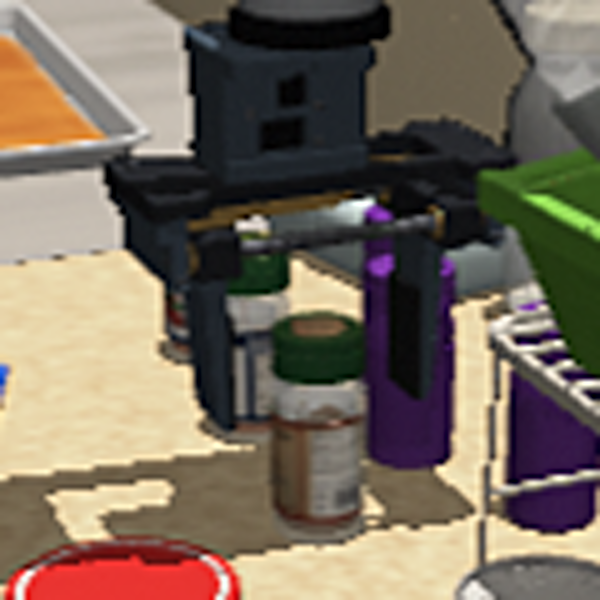

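Call:
play_rows:
  increments:
    - [0, 0, 0, 0, 1]
    - [0, 0, 0, 0, 1]
    - [0, 0, 0, 0, 1]
    - [0, 0, 0, 0, 1]
    - [0, 0, 0, 0, 1]
    - [0, 0, 0, 0, 1]
    - [0, 0, 0, 0, 1]
    - [0, 0, 0, 0, 1]
  newtons: 20

```text
time_s: 4.8
ee_pos: [619.6, -3.6, 58.1]
ee_rot: [180.0, 0.0, 91.4]
force: [0.7, -0.4, -0.0]
gripper_width: 45.4
```

Call:
play_rows:
  increments:
    - [0, 0, 5, 0, 1]
    - [0, 0, 10, 0, 1]
    - [0, 0, 15, 0, 1]
    - [0, 0, 10, 0, 1]
    - [0, 0, 0, 0, 1]
    - [0, 0, 0, 0, 1]

```text
time_s: 5.55
ee_pos: [619.1, -3.6, 97.9]
ee_rot: [-180.0, -0.0, 91.4]
force: [0.8, -0.3, -1.9]
gripper_width: 45.2
```

Run:
```python
from h import *
s=env.state();p=s['ee_pos'];print(s['time_s'],p,s['force'],s['torque'],s['gripper_width'])
n="side"
im=env.grab_frame(n);cv2.imwrite(f"pics/{n}4c.png",cv2.resize(im[100:220,260:380,::-1],None,fx=5,fy=5,interpolation=cv2.INTER_CUBIC))
im=env.grab_frame("top");cv2.imwrite(f"pics/top4.png",im[:,:,::-1])
```

```text
5.55 [619.13618504  -3.62646353  97.90394776] [ 0.82576131 -0.28424942 -1.90996279] [-0.02100103  0.00652805  0.0040124 ] 45.23002241582454
```

View pics/side4c.png

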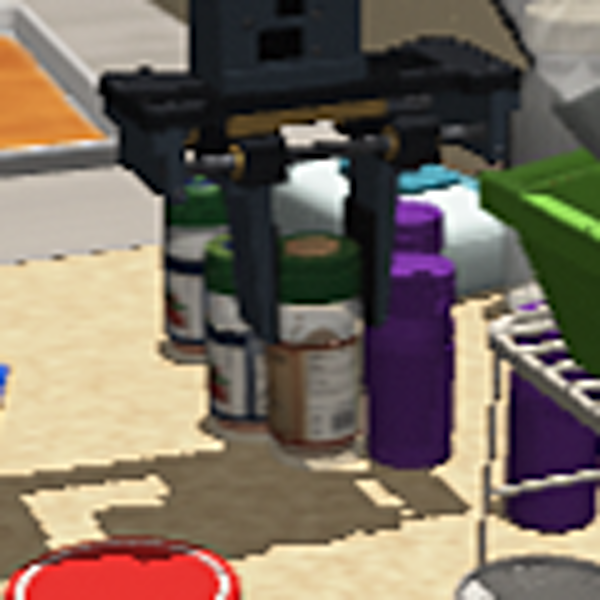

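View pics/top4.png

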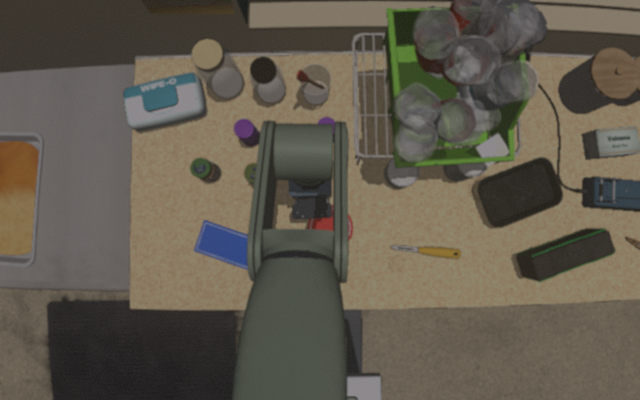

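Run:
```python
from h import *
s=cv2.imread("pics/side0.png")[:,:,::-1].copy()
c=big(mask(s,(38,60,15),(85,255,200),(310,160,336,180)));print(cv2.boundingRect(c))
x,y,w,h=cv2.boundingRect(c)
# cap: width 46 at z106; top disc centre
print(onz("side",[(x+(w-1)/2,165.3),(x+(w-1)/2,164.5)],106))
print(proj("side",[[620,-4,106],[643,-4,106],[597,-4,106],[620,-27,106],[620,19,106],[620,-27,80]]).round(1))
a=mask(s,(0,110,60),(9,255,255),(250,200,320,240))|mask(s,(174,110,60),(180,255,255),(250,200,320,240))
c=big(cv2.morphologyEx(a,cv2.MORPH_CLOSE,np.ones((7,7)))).reshape(-1,2)
w=onz("side",c,3)[:,:2].astype(np.float32);print("triv",cv2.fitEllipse(w))
```

```text
(314, 162, 19, 15)
[[622.15793727  -9.26823539 106.        ]
 [624.13640839  -4.22863856 106.        ]]
[[321.3 164.7]
 [330.3 163.4]
 [312.2 166. ]
 [324.9 167.9]
 [317.9 161.6]
 [325.  178.3]]
triv ((512.3333129882812, -40.54545593261719), (107.3127212524414, 114.7438735961914), 158.98651123046875)
```

Call:
play_rows:
  increments:
    - [-10, -3, 0, 0, 1]
    - [-20, -6, 0, 0, 1]
    - [-25, -9, 0, 0, 1]
    - [-25, -9, 0, 0, 1]
    - [-20, -6, 0, 0, 1]
    - [-10, -3, 0, 0, 1]
    - [0, 0, 0, 0, 1]
    - [0, 0, -10, 0, 1]
    - [0, 0, -10, 0, 1]
    - [0, 0, -6, 0, 1]
    - [0, 0, -4, 0, 1]
    - [0, 0, -2, 0, 1]
    - [0, 0, -1, 0, 1]
    - [0, 0, 0, 0, 1]

```text
time_s: 7.4
ee_pos: [509.6, -39.6, 65.2]
ee_rot: [180.0, 0.0, 91.4]
force: [0.4, 0.5, -1.8]
gripper_width: 45.5
```

Run:
```python
from h import *
s=env.state();p=s['ee_pos'];print(s['time_s'],p,s['force'],s['torque'],s['gripper_width'])
n="side"
im=env.grab_frame(n);cv2.imwrite(f"pics/{n}5c.png",cv2.resize(im[130:250,230:350,::-1],None,fx=5,fy=5,interpolation=cv2.INTER_CUBIC))
print(proj(n,[[510,-40,6],[510,-40,112]]))
```

```text
7.4 [509.55060871 -39.63281666  65.20470642] [ 0.41612736  0.46114728 -1.75006326] [-0.05331478  0.0162744   0.04106834] 45.46968984102474
[[282.9556048  216.97795232]
 [280.6837287  174.1493276 ]]
```

View pics/side5c.png

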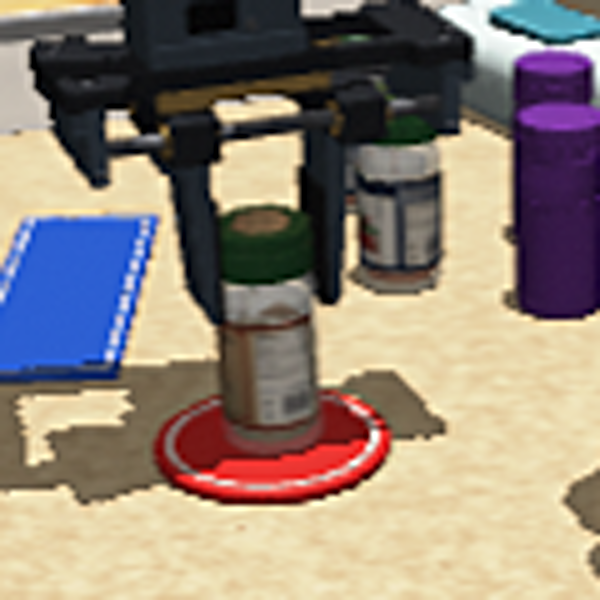

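Call:
play_rows:
  increments:
    - [0, 0, -1, 0, 1]
    - [0, 0, 0, 0, 1]
    - [0, 0, 0, 0, 0.45]
    - [0, 0, 0, 0, 0.4]
    - [0, 0, 0, 0, 0]
    - [0, 0, 0, 0, 0]
    - [0, 0, 0, 0, 0]
    - [0, 0, 0, 0, 0]
    - [0, 0, 20, 0, 0]
    - [0, 0, 40, 0, 0]
    - [0, 0, 50, 0, 0]
    - [0, 0, 30, 0, 0]
    - [0, 0, 0, 0, 0]

```text
time_s: 9.07
ee_pos: [510.9, -39.8, 206.4]
ee_rot: [179.7, 0.0, 91.4]
force: [0.2, -0.0, 0.2]
gripper_width: 91.2
```

Call:
play_rows:
  increments:
    - [-10, -42, 0, -1.4, 0]
    - [-10, -42, 0, -1.4, 0]
    - [-10, -42, 0, -1.4, 0]
    - [-10, -42, 0, -1.4, 0]
    - [-10, -42, 0, -1.4, 0]
    - [-11, -42, 0, -1.4, 0]
    - [0, 0, 0, 0, 0]
    - [0, 0, 0, 0, 0]

```text
time_s: 10.07
ee_pos: [447.8, -290.9, 202.7]
ee_rot: [-179.9, -0.1, 83.0]
force: [-0.6, 0.2, 0.1]
gripper_width: 91.3
```

Run:
```python
from h import *
s=env.state();p=s['ee_pos'];print(s['time_s'],p,s['ee_rot'],s['qpos'])
for n in("side","top"):
    im=env.grab_frame(n);cv2.imwrite(f"pics/{n}6.png",im[:,:,::-1])
t=cv2.imread("pics/top0.png")[:,:,::-1].copy()
h=cv2.cvtColor(t,cv2.COLOR_RGB2HSV)
c=big(mask(t,(12,110,60),(32,255,255),(380,230,480,270))).reshape(-1,2)
w=onz("top",c,10)[:,:2].astype(np.float32);print(cv2.minAreaRect(w),cv2.fitLine(w,cv2.DIST_L2,0,.01,.01).ravel())
d=np.array([.122,.9925]);print("along",(w@d).min(),(w@d).max())
cv2.imwrite("pics/peel.png",cv2.resize(t[235:270,380:470,::-1],None,fx=8,fy=8,interpolation=cv2.INTER_CUBIC))
print(proj("top",[[448,-295,10]]),onz("top",[(391.5,247)],3))
```

```text
10.075 [ 447.8449963  -290.88011776  202.67276081] [-1.79870903e+02 -1.02483868e-01  8.29823561e+01] [-3.42587720e+01  1.47995681e+01  9.50407407e+01  3.40107138e-02
  7.03213841e+01 -2.72527416e+01]
((448.501953125, -302.393798828125), (101.45098114013672, 22.784635543823242), 82.75414276123047) [ 1.2586164e-01  9.9204779e-01  4.4844659e+02 -3.0237857e+02]
along -296.12099130249027 -194.70813472747804
[[436.48875081 251.87942549]] [[ 460.99286849 -187.53790446    3.        ]]
```

View pics/peel.png

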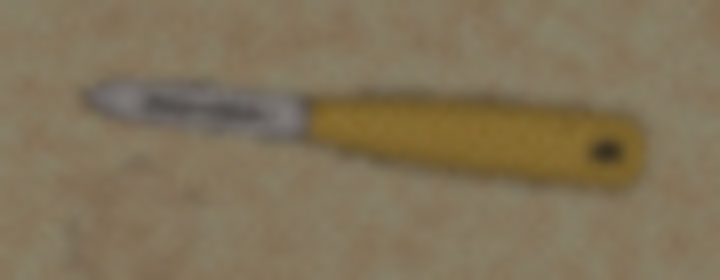

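View pics/top6.png

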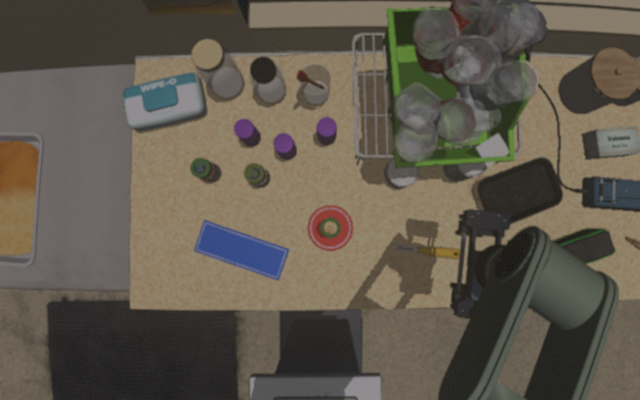

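View pics/side6.png

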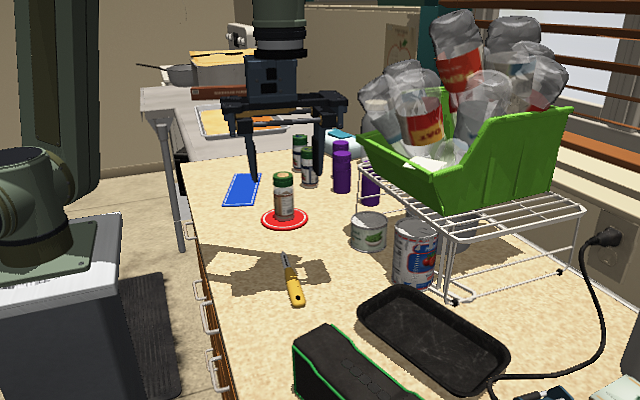

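Run:
```python
from h import *
p=np.array([447.8,-290.9,202.7]);a=np.radians(-7);d=np.array([np.cos(a),np.sin(a),0])*48
for n in("side","top"):
    print(n,proj(n,[p+d-[0,0,14],p-d-[0,0,14]]).round(1), "body", proj(n,[p+d*89/48+[0,0,65],p-d*89/48+[0,0,65]]).round(1),"cam",-C[n]['R'].T@C[n]['t'])
for n,r in(("side",(200,70,360,200)),("top",(380,190,540,320))):
    im=cv2.imread(f"pics/{n}6.png");cv2.imwrite(f"pics/{n}6c.png",cv2.resize(im[r[1]:r[3],r[0]:r[2]],None,fx=4.5,fy=4.5,interpolation=cv2.INTER_CUBIC))
```

```text
side [[314.6 185.2]
 [255.  191.6]] body [[339.3 135.7]
 [223.1 145.6]] cam [ 275.36848172 -901.06959996  461.65628032]
top [[460.1 234. ]
 [455.2 282.3]] body [[475.8 212.5]
 [466.  311.2]] cam [ 521.04908484  -32.52066385 1018.5665801 ]
```

View pics/top6c.png

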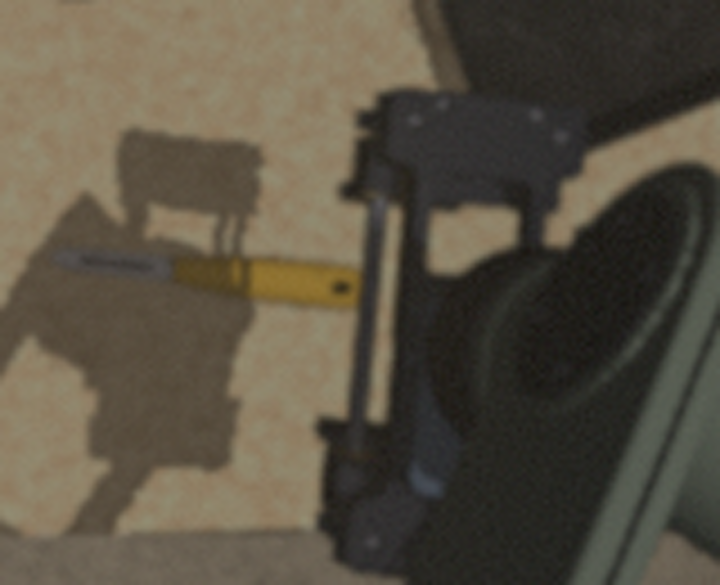

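View pics/side6c.png

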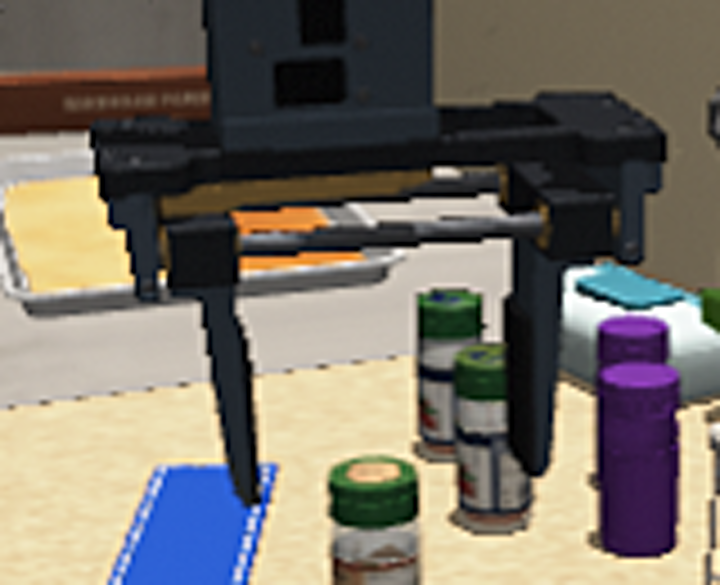

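Jar is centred on the trivet (top view: cap at (330,228), trivet at (331,228)). Next I'll descend over the peeler handle in stages.

Call:
play_rows:
  increments:
    - [1, -3.6, -30, 0, 0]
    - [0, 0, -40, 0, 0]
    - [0, 0, -40, 0, 0]
    - [0, 0, -30, 0, 0]
    - [0, 0, -18, 0, 0]
    - [0, 0, -6, 0, 0]
    - [0, 0, 0, 0, 0]
    - [0, 0, 0, 0, 0]

```text
time_s: 11.18
ee_pos: [450.2, -295.4, 41.0]
ee_rot: [179.9, 0.1, 83.0]
force: [0.5, 0.4, 0.1]
gripper_width: 91.2
```

```bash
cat > look.py <<'E'
import sys
from h import *
k=sys.argv[1];s=env.state();p=s['ee_pos'];print(s['time_s'],p,s['ee_rot'],s['force'],s['gripper_width'])
y=np.radians(s['ee_rot'][2]-90);d=np.array([np.cos(y),np.sin(y),0])*(s['gripper_width']/2+2)
for n in("side","top"):
    im=env.grab_frame(n);cv2.imwrite(f"pics/{n}{k}.png",im[:,:,::-1])
    q=proj(n,[p+d-[0,0,14],p-d-[0,0,14]]);print(n,q.round(1))
    c=q.mean(0).astype(int);x0=max(0,min(640-140,c[0]-70));y0=max(0,min(400-110,c[1]-65))
    print("crop org",x0,y0,"x5");cv2.imwrite(f"pics/{n}{k}c.png",cv2.resize(im[y0:y0+110,x0:x0+140,::-1],None,fx=5,fy=5,interpolation=cv2.INTER_CUBIC))
E
python3 look.py 7
```

```text
11.175 [ 450.1760922  -295.40236005   41.01509379] [1.79895485e+02 5.23421276e-02 8.30300513e+01] [0.48372013 0.41510853 0.10254523] 91.15215829010009
side [[318.  270.3]
 [264.2 278.5]]
crop org 221 209 x5
top [[440.5 231.4]
 [436.4 271.5]]
crop org 368 186 x5
```

View pics/side7c.png

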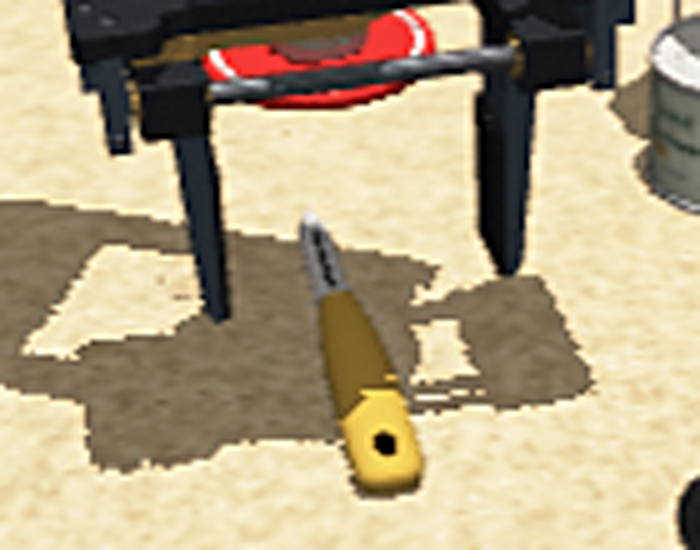

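View pics/top7c.png

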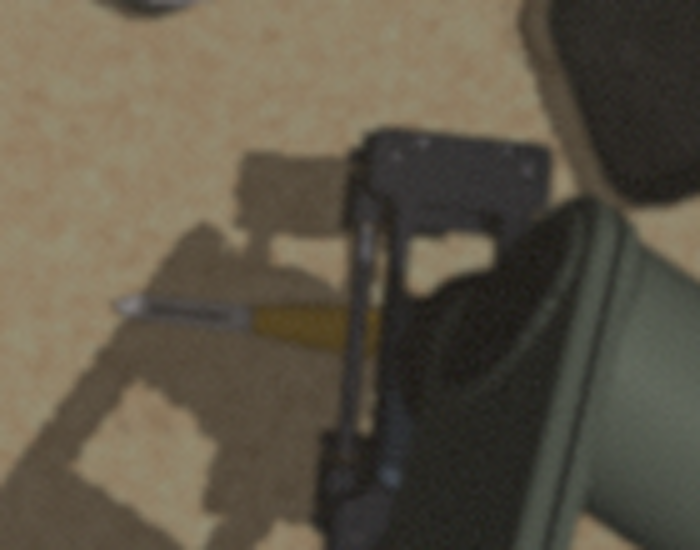

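Run:
```python
from h import *
from scipy.optimize import least_squares
P=np.array([[248.2,518.1,204.2],[618.8,-3.3,204.5],[619.6,-3.6,100.3],[619.4,-3.6,57.8],[447.8,-290.9,202.7],[450.2,-295.4,41.0]])
Y=np.radians([154.4,91.4,91.4,91.4,83,83]);O=np.array([[145.4,93.5],[322.5,121.3],[325.2,165.8],[323.7,182.5],[286.8,178.8],[293.8,268.5]])
def f(v,fr):
    tx=np.c_[np.cos(Y),np.sin(Y),0*Y];X=P+tx*v[0]-np.array([0,0,1])*v[1]
    return (proj("side",X)+fr*np.array([v[2],v[3]])-O).ravel()
for fr in(0,1):
    r=least_squares(f,[0,14,0,0],args=(fr,));print(fr,r.x,r.fun.reshape(-1,2).round(1))
```

```text
0 [-12.33055287  -7.34157551   0.           0.        ] [[ 2.7 -0. ]
 [-0.1  0.7]
 [-2.1 -0.1]
 [-0.5 -0. ]
 [-0.9 -0.1]
 [-1.5 -0.6]]
1 [-5.09444664 -2.35193784  1.53286889 -1.04407864] [[ 2.2  0.6]
 [ 0.2  1. ]
 [-1.7 -0.1]
 [-0.1 -0.2]
 [ 0.   0.2]
 [-0.6 -1.5]]
```

Call:
play_rows:
  increments:
    - [-0.5, 0, -8, 0, 0]
    - [0, 0, -8, 0, 0]
    - [0, 0, -4, 0, 0]
    - [0, 0, -2, 0, 0]
    - [0, 0, 0, 0, 0]
    - [0, 0, 0, 0, 0]

```text
time_s: 12.02
ee_pos: [449.1, -295.3, 18.2]
ee_rot: [180.0, 0.0, 83.0]
force: [0.3, 0.4, -0.4]
gripper_width: 91.0
```

```bash
python3 look.py 8
```

```text
12.025 [ 449.12869312 -295.31063342   18.21752056] [1.79974045e+02 7.94577207e-03 8.29998765e+01] [ 0.25952511  0.36029672 -0.41651851] 91.00053906713137
side [[317.6 281.1]
 [264.6 289.4]]
crop org 221 220 x5
top [[437.9 231.7]
 [434.  270.9]]
crop org 365 186 x5
```

View pics/side8c.png

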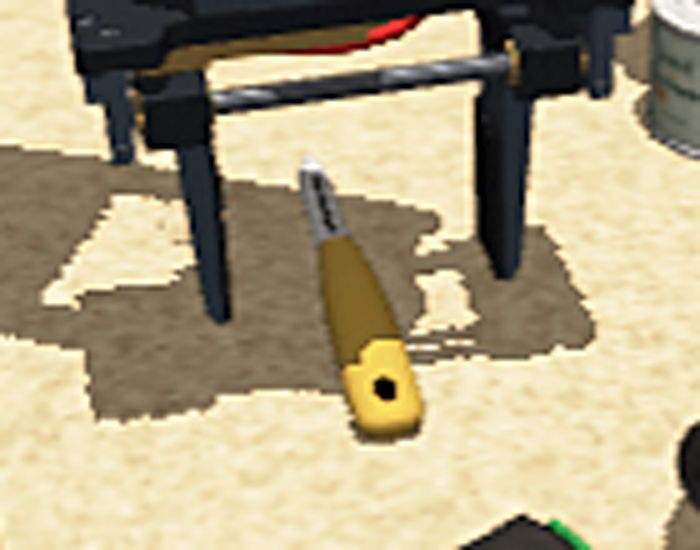

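Call:
play_rows:
  increments:
    - [0, 0, -1, 0, 1]
    - [0, 0, 0, 0, 1]
    - [0, 0, 0, 0, 1]
    - [0, 0, 0, 0, 1]
    - [0, 0, 0, 0, 1]
    - [0, 0, 0, 0, 1]
    - [0, 0, 0, 0, 1]
    - [0, 0, 0, 0, 1]
    - [0, 0, 0, 0, 1]
    - [0, 0, 0, 0, 1]
  newtons: 15

```text
time_s: 13.38
ee_pos: [449.0, -295.2, 17.1]
ee_rot: [180.0, 0.0, 83.0]
force: [0.4, -0.6, -0.1]
gripper_width: 0.4
```

```bash
python3 look.py 9
```

```text
13.375 [ 448.95913861 -295.23109189   17.09051626] [1.79993268e+02 1.03210873e-03 8.30019539e+01] [ 0.44653117 -0.60835327 -0.07648338] 0.411051086971397
side [[292.6 285.6]
 [290.1 285.9]]
crop org 221 220 x5
top [[435.9 250.4]
 [435.7 252.2]]
crop org 365 186 x5
```

View pics/side9c.png

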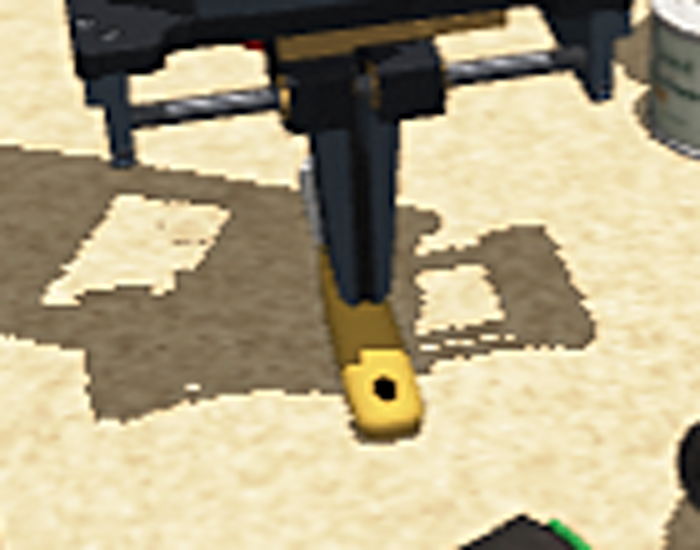

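The gripper closed on air just above the handle, so the tips really are about 16–20 mm higher than the reading says, as the side view showed. I'll reopen and go lower in small steps, watching the force.

Call:
play_rows:
  increments:
    - [0, 0, 0, 0, 0]
    - [0, 0, 0, 0, 0]
    - [0, 0, 0, 0, 0]
    - [0, 0, 0, 0, 0]
    - [0, 0, 0, 0, 0]
    - [0, 0, 0, 0, 0]
    - [0, 0, -6, 0, 0]
    - [0, 0, -4, 0, 0]
    - [0, 0, -2, 0, 0]
    - [0, 0, 0, 0, 0]
    - [0, 0, 0, 0, 0]

```text
time_s: 14.85
ee_pos: [449.0, -295.3, 5.1]
ee_rot: [180.0, 0.0, 83.0]
force: [0.5, 1.0, 0.2]
gripper_width: 91.2
```

```bash
python3 look.py 10
```

```text
14.85 [ 449.02684535 -295.29716605    5.13759335] [1.79985954e+02 6.25017343e-03 8.30022089e+01] [0.45343797 0.97537488 0.19389386] 91.20614521905335
side [[317.7 287.1]
 [264.9 295.6]]
crop org 221 226 x5
top [[436.5 231.6]
 [432.6 270.4]]
crop org 364 185 x5
```

View pics/side10c.png

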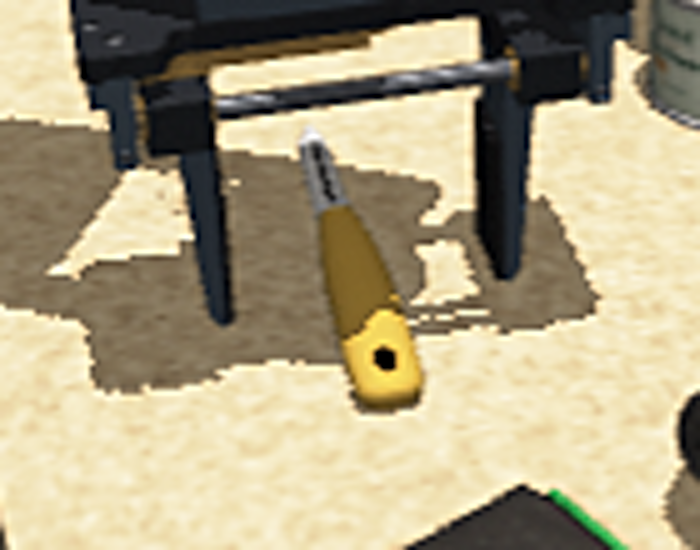

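Call:
play_rows:
  increments:
    - [0, 0, -2, 0, 0]
    - [0, 0, -1, 0, 0]
    - [0, 0, 0, 0, 0]

```text
time_s: 15.32
ee_pos: [448.9, -295.2, 1.9]
ee_rot: [-180.0, -0.0, 83.0]
force: [0.1, 0.0, -0.6]
gripper_width: 91.3
```

Call:
play_rows:
  increments:
    - [0, 0, -1.5, 0, 0]
    - [0, 0, 0, 0, 0]

```text
time_s: 15.58
ee_pos: [448.9, -295.2, 0.4]
ee_rot: [-180.0, -0.0, 83.0]
force: [-0.7, 0.1, 0.2]
gripper_width: 91.3
```

Call:
play_rows:
  increments:
    - [0, 0, 0, 0, 1]
    - [0, 0, 0, 0, 1]
    - [0, 0, 0, 0, 1]
    - [0, 0, 0, 0, 1]
    - [0, 0, 0, 0, 1]
    - [0, 0, 0, 0, 1]
    - [0, 0, 0, 0, 1]
    - [0, 0, 0, 0, 1]
    - [0, 0, 0, 0, 1]
  newtons: 20

```text
time_s: 16.7
ee_pos: [448.9, -295.2, 0.5]
ee_rot: [-180.0, -0.0, 83.0]
force: [0.5, -0.5, -0.6]
gripper_width: 21.3
```

```bash
python3 look.py 11
```

```text
16.7 [ 448.89638893 -295.21110197    0.51942504] [-1.79998743e+02 -1.89639499e-03  8.30019013e+01] [ 0.47255136 -0.5158907  -0.55040892] 21.294061005847215
side [[298.6 292.3]
 [284.7 294.5]]
crop org 221 228 x5
top [[434.6 245.7]
 [433.6 256. ]]
crop org 364 185 x5
```

View pics/side11c.png

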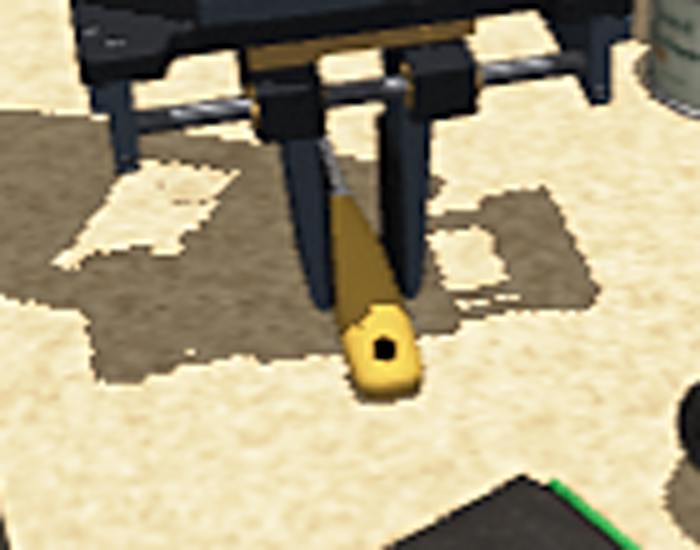

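Call:
play_rows:
  increments:
    - [0, 0, 3, 0, 1]
    - [0, 0, 8, 0, 1]
    - [0, 0, 15, 0, 1]
    - [0, 0, 20, 0, 1]
    - [0, 0, 14, 0, 1]
    - [0, 0, 0, 0, 1]
    - [0, 0, 0, 0, 1]

```text
time_s: 17.68
ee_pos: [448.6, -295.0, 60.3]
ee_rot: [-180.0, -0.0, 83.0]
force: [0.1, 0.2, -0.6]
gripper_width: 22.1
```

```bash
python3 look.py 12
```

```text
17.675 [ 448.5736745  -294.95374369   60.29297761] [-1.79964088e+02 -2.14805911e-02  8.30013311e+01] [ 0.05089528  0.16103867 -0.62003891] 22.135609474945483
side [[297.5 264. ]
 [282.6 266.2]]
crop org 220 200 x5
top [[441.1 247.1]
 [439.9 258.3]]
crop org 370 187 x5
```

View pics/side12c.png

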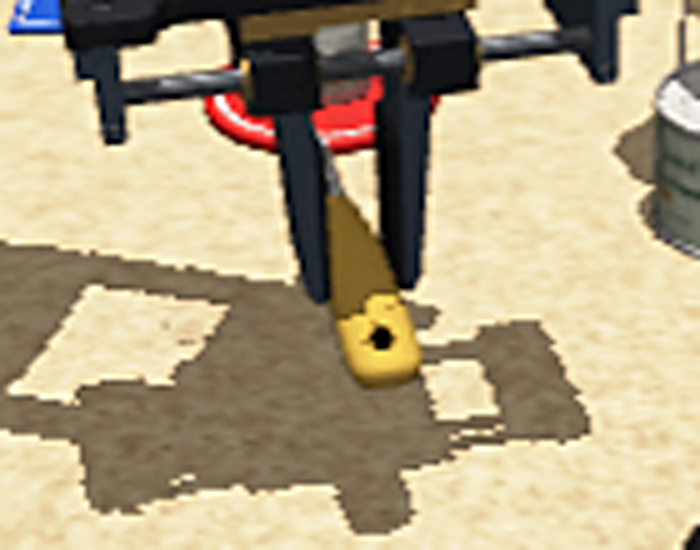

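View pics/top12c.png

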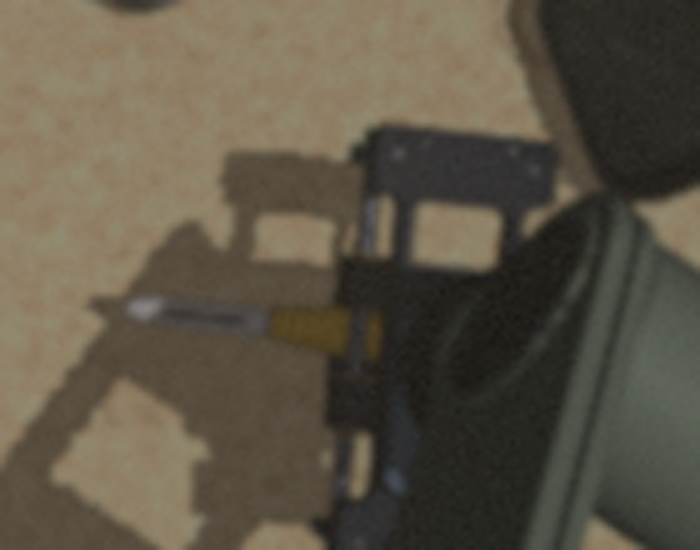

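Call:
play_rows:
  increments:
    - [0, 0, 30, 0, 1]
    - [0, 0, 45, 0, 1]
    - [0, 0, 45, 0, 1]
    - [0, 20, 10, 0, 1]
    - [0, 39.8, 0, -1.3, 1]
    - [0, 44, 0, -1.4, 1]
    - [0, 44, 0, -1.4, 1]
    - [0, 44, 0, -1.4, 1]
    - [0, 44, 0, -1.4, 1]
    - [0, 44, 0, -1.4, 1]
    - [0, 44, 0, -1.4, 1]
    - [0, 44, 0, -1.4, 1]
    - [0.7, 40, 0, -1.2, 1]
    - [0, 25, 0, 0, 1]
    - [0, 15, 0, 0, 1]
    - [0, 0, 0, 0, 1]
    - [0, 0, -40, 0, 1]
    - [0, 0, -40, 0, 1]
    - [0, 0, -20, 0, 1]
    - [0, 0, 0, 0, 1]

```text
time_s: 20.27
ee_pos: [448.2, 151.2, 89.1]
ee_rot: [-179.8, 0.2, 70.6]
force: [0.2, -1.1, -0.5]
gripper_width: 21.5
```

```bash
python3 look.py 13
```

```text
20.275 [448.19104949 151.15590318  89.0933271 ] [-1.79806883e+02  1.71740947e-01  7.06348565e+01] [ 0.21453166 -1.13575773 -0.51208451] 21.48835199726874
side [[242.3 165.6]
 [232.3 165.8]]
crop org 167 100 x5
top [[247.1 250.7]
 [243.4 261.5]]
crop org 175 191 x5
```

View pics/side13.png

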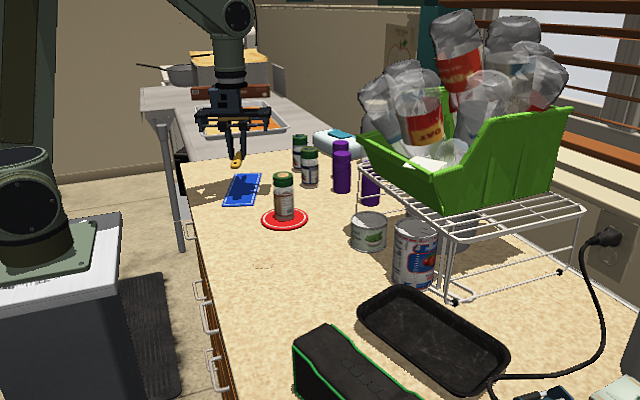

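View pics/top13c.png

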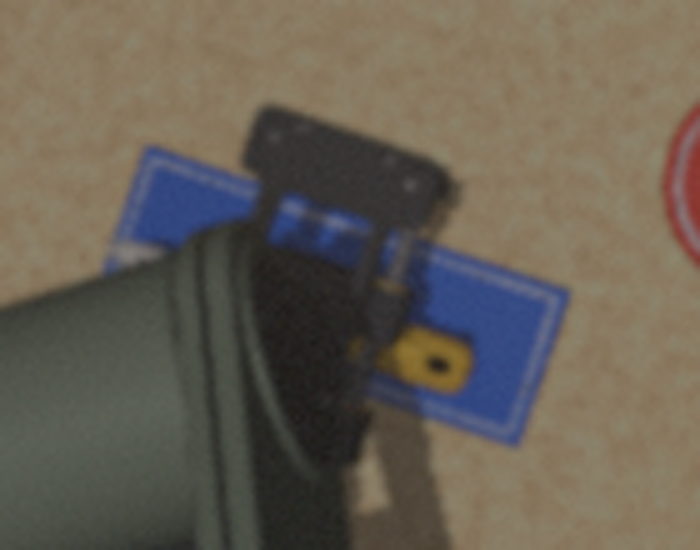

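Call:
play_rows:
  increments:
    - [0, 0, -20, 0, 1]
    - [0, 0, -25, 0, 1]
    - [0, 0, -20, 0, 1]
    - [0, 0, -8, 0, 1]
    - [0, 0, 0, 0, 1]
    - [0, 0, 0, 0, 1]

```text
time_s: 21.12
ee_pos: [450.5, 152.8, 18.6]
ee_rot: [179.9, -0.1, 70.7]
force: [-0.5, -0.1, -0.8]
gripper_width: 21.2
```

```bash
python3 look.py 14
```

```text
21.125 [450.54802031 152.79385494  18.55774338] [ 1.79894060e+02 -7.38504250e-02  7.06967938e+01] [-0.50945559 -0.09989002 -0.82130456] 21.16248470006569
side [[245.3 190.4]
 [235.7 190.6]]
crop org 170 125 x5
top [[251.9 247.9]
 [248.5 257.8]]
crop org 180 187 x5
```

View pics/side14c.png

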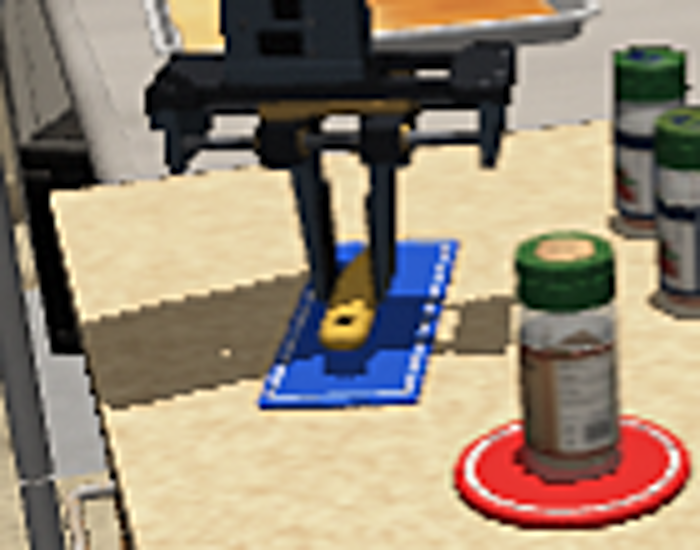

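View pics/top14c.png

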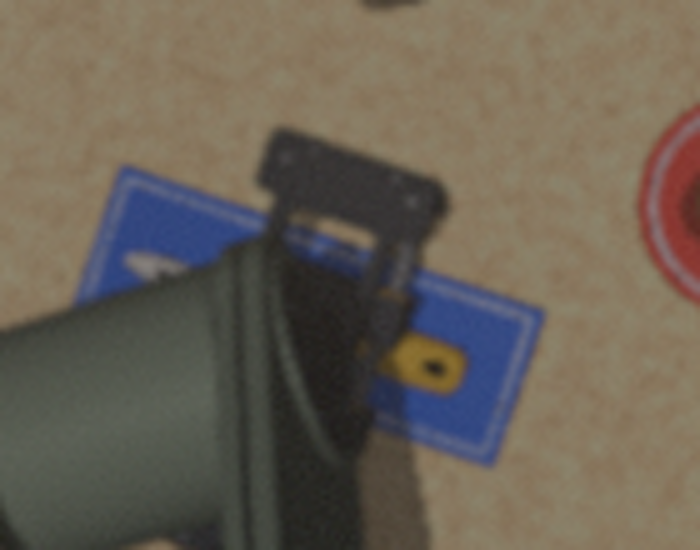

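Call:
play_rows:
  increments:
    - [0, 0, -6, 0, 1]
    - [0, 0, -4, 0, 1]
    - [0, 0, -2, 0, 1]
    - [0, 0, 0, 0, 1]
    - [0, 0, 0, 0, 1]

```text
time_s: 21.85
ee_pos: [449.7, 152.6, 5.6]
ee_rot: [180.0, -0.0, 70.7]
force: [0.4, 0.5, -0.1]
gripper_width: 21.5
```

Call:
play_rows:
  increments:
    - [0, 0, -1, 0, 1]
    - [0, 0, 0, 0, 0.7]
    - [0, 0, 0, 0, 0.6]
    - [0, 0, 0, 0, 0.5]
    - [0, 0, 0, 0, 0.4]
    - [0, 0, 0, 0, 0.3]
    - [0, 0, 0, 0, 0.3]
    - [0, 0, 10, 0, 0.3]
    - [0, 0, 30, 0, 0.2]
    - [0, 0, 50, 0, 0]
    - [0, 0, 50, 0, 0]
    - [0, 30, 30, 0, 0]
    - [-10, 45, 0, 0, 0]
    - [-10, 45, 0, 0, 0]
    - [-10, 45, 0, 0, 0]
    - [-10, 45, 0, 0, 0]
    - [-10, 40, 0, 0, 0]
    - [-10, 20, 0, 0, 0]
    - [0, 0, 0, 0, 0]
    - [0, 0, 0, 0, 0]

```text
time_s: 24.35
ee_pos: [389.7, 421.4, 174.7]
ee_rot: [180.0, 0.1, 70.7]
force: [0.3, -0.3, -0.4]
gripper_width: 91.3
```

Run:
```python
from h import *
print(env.state()['time_s'],env.state()['ee_pos'])
I={}
for n in("side","top"):
    I[n]=im=env.grab_frame(n);cv2.imwrite(f"pics/{n}15.png",im[:,:,::-1])
    r=(190,120,330,240) if n=="side" else (185,200,365,290)
    cv2.imwrite(f"pics/{n}15c.png",cv2.resize(im[r[1]:r[3],r[0]:r[2],::-1],None,fx=4.4,fy=4.4,interpolation=cv2.INTER_CUBIC))
t=I["top"]
c=big(mask(t,(12,110,60),(32,255,255),(190,210,300,285))).reshape(-1,2);w=onz("top",c,14)[:,:2].astype(np.float32)
print("handle",cv2.minAreaRect(w),cv2.fitLine(w,cv2.DIST_L2,0,.01,.01).ravel())
c=big(cv2.morphologyEx(mask(t,(95,70,40),(130,255,255),(180,205,300,290)),cv2.MORPH_CLOSE,np.ones((9,9)))).reshape(-1,2)
print("mat",cv2.minAreaRect(onz("top",c,4)[:,:2].astype(np.float32)))
c=big(mask(t,(35,60,20),(90,255,200),(305,200,355,255)));u,r=cv2.minEnclosingCircle(c);print("cap",onz("top",[u],112),r)
```

```text
24.35 [389.73820624 421.38735788 174.72727896]
handle ((448.5555114746094, 146.939697265625), (101.71067810058594, 20.68497657775879), 69.64773559570312) [3.3351350e-01 9.4274533e-01 4.4746136e+02 1.4580592e+02]
mat ((458.4420166015625, 176.04798889160156), (216.41636657714844, 77.47866821289062), 70.7447509765625)
cap [[511.03732357 -38.79026927 112.        ]] 9.480439186096191
```

View pics/side15c.png

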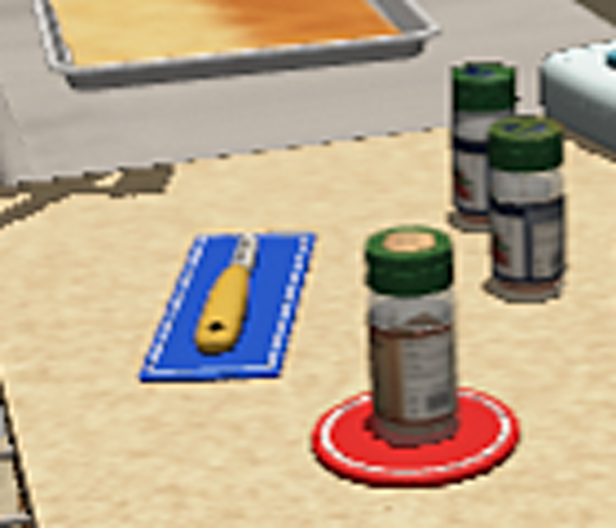

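View pics/top15c.png

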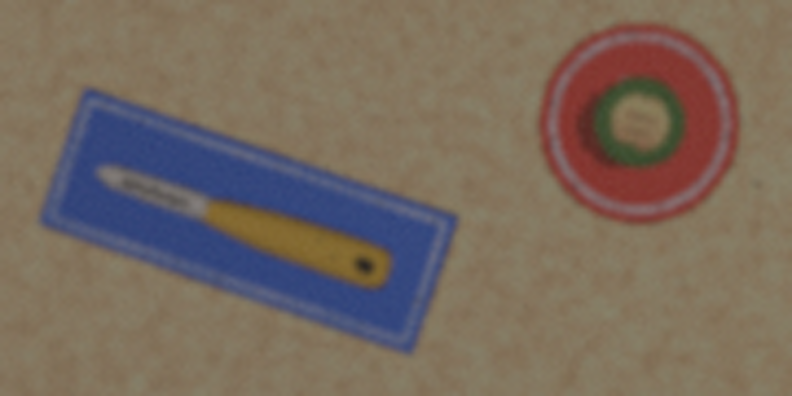

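Jar axis is 2 mm from the trivet centre. The peeler's middle is also within 2 mm of the mat centre and aligned to about 1°. The arm is clear, so I'll hand in.

```bash
python3 -c "
from workcell import env
print(env.job_done(), env.state()['time_s'])"
```

```text
the job is handed in; nothing more can be done
the job is handed in; nothing more can be done
```

The tan-labelled jar is standing on the red trivet, and the yellow peeler is lying lengthwise along the blue mat, done in that order. I handed in at about 24 s of the 58 s, with the gripper open and clear of everything. No verdict came back.

**Last checks, from the top view:**
- **Jar:** the cap centre is at (511, -39) and the trivet centre at (510, -40), so it is within 2 mm. The side view shows it upright.
- **Peeler:** its middle is at (459, 177) and the mat centre at (458, 176), so it is also within 2 mm. It lies within about 1° of the mat's long axis.
- **Other objects:** I didn't touch the purple jars or the white- and navy-labelled ones.

**What disagreed:**
- **Gripper height:** in the side view the fingertips sat about 16–20 mm higher than the reported tool height and the stated 14 mm tip length allow. Because of this the first try at the peeler closed on air just above the handle. I reopened, went about 17 mm lower in small steps, and the second grasp held.
- **Camera views:** side and top positions first differed by 7–9 mm in y. For the trivet this came from the side view counting its visible edge; corrected, the two agreed within about 3 mm. I did not recheck the mat in the side view and used the top view for it.

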